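# Turn over the mirrored mounting brackets

## Task

Four L-shaped aluminium brackets lie on the black mat, ready to be screwed on like the sample bracket on the chassis plate, but some lie wrong face up, as its mirror image. Turn over just those, so that all four lie flat on the mat as the same L as the sample (any direction will do), not its mirror image. Set them down without dropping or throwing them, and leave the brackets that are already right and everything else where they are.

Things in the scene. Friction and masses are not known exactly. Their poses are not given: they have to be found in the camera images.
- mat: black rubber work mat fixed to the desk, 310 (x) x 540 (y) x 3 mm, origin at the centre of its underside, z up; its top is 3 mm above the desk
- bracket_a: loose aluminium L bracket, 110 g (varies), shape and axes as sample: origin at mid-thickness (8 mm above the face it lies on), middle of the 90 x 58 mm outline; long leg x -45..45, y -29..-9, short leg x -45..-25, y -29..29, z -8..8 mm. Both faces look alike; lies flat with z up or, turned over, z down. Let go with care it stays standing on the outer edge of its long leg (90 x 16 mm, 58 high)
- bracket_b: loose aluminium L bracket, 110 g (varies), shape and axes as sample: origin at mid-thickness (8 mm above the face it lies on), middle of the 90 x 58 mm outline; long leg x -45..45, y -29..-9, short leg x -45..-25, y -29..29, z -8..8 mm. Both faces look alike; lies flat with z up or, turned over, z down. Let go with care it stays standing on the outer edge of its long leg (90 x 16 mm, 58 high)
- bracket_c: loose aluminium L bracket, 110 g (varies), shape and axes as sample: origin at mid-thickness (8 mm above the face it lies on), middle of the 90 x 58 mm outline; long leg x -45..45, y -29..-9, short leg x -45..-25, y -29..29, z -8..8 mm. Both faces look alike; lies flat with z up or, turned over, z down. Let go with care it stays standing on the outer edge of its long leg (90 x 16 mm, 58 high)
- bracket_d: loose aluminium L bracket, 110 g (varies), shape and axes as sample: origin at mid-thickness (8 mm above the face it lies on), middle of the 90 x 58 mm outline; long leg x -45..45, y -29..-9, short leg x -45..-25, y -29..29, z -8..8 mm. Both faces look alike; lies flat with z up or, turned over, z down. Let go with care it stays standing on the outer edge of its long leg (90 x 16 mm, 58 high)
- sample (a point): sample L bracket, screwed flat (z up) to the dark steel chassis plate beside a green board, left of the mat; fixed. Legs 20 mm wide, 16 mm thick; long leg 90, short leg 58 mm from the outer corner (heel). Origin mid-thickness, 18 mm above the desk, at the middle of its 90 x 58 mm outline; +x along the long leg, heel to tip; +y along the short leg, heel to tip
- strap: bystander on the mat: straight aluminium bar 90 (x) x 20 x 16 mm without a short leg, loose; origin at the centre of its underside
- heatsink: bystander on the mat: finned aluminium heat sink 50 (x) x 36 x 16 mm, loose; origin at the centre of its underside
- keycap: bystander on the mat: light grey key cap 18 x 18 x 9 mm, loose; origin at the centre of its underside
- solder_reel: bystander near the mat's left near corner: reel of solder, 64 mm across, 50 mm tall, loose; origin under its centre
- flux: bystander beside the mat on the right: white bottle 40 mm across, 80 mm tall, loose; origin under its centre
- screwdriver: bystander beside the mat on the right: screwdriver 190 mm long lying along its x, loose; origin under its middle
- screw_cup: bystander beside the mat on the right: steel bowl 60 mm across, 30 mm tall, loose; origin under its centre
Mind the look-alikes: they are no part of the job. What is shaped like the bracket_a but blue, purple or red is not meant.

How it is judged (in metres and radians):
At the end, for the whole second after the job is handed in: All four brackets lie flat on the mat (within 0.1 rad; origin 8 to 14 mm above the mat's underside, so not stacked on anything; origin within the mat's outline), z up like the sample, and at rest (under 0.02 m/s) (angle between each of bracket_a, bracket_b, bracket_c, bracket_d's own z axis and vertical below 0.1 rad and z of bracket_a in the frame of mat between 0.008 and 0.014 m and linear speed of each of bracket_a, bracket_b, bracket_c, bracket_d below 0.02 m/s and x of bracket_a in the frame of mat between -0.155 and 0.155 m and y of bracket_a in the frame of mat between -0.27 and 0.27 m and z of bracket_b in the frame of mat between 0.008 and 0.014 m and x of bracket_b in the frame of mat between -0.155 and 0.155 m and y of bracket_b in the frame of mat between -0.27 and 0.27 m and z of bracket_c in the frame of mat between 0.008 and 0.014 m and x of bracket_c in the frame of mat between -0.155 and 0.155 m and y of bracket_c in the frame of mat between -0.27 and 0.27 m and z of bracket_d in the frame of mat between 0.008 and 0.014 m and x of bracket_d in the frame of mat between -0.155 and 0.155 m and y of bracket_d in the frame of mat between -0.27 and 0.27 m); the robot touches nothing.
It fails at once if a bracket is dropped or flung (faster than 0.8 m/s while the fingers do not hold it) ((linear speed of bracket_a above 0.8 m/s and contact force between the fingers and bracket_a below 0.05 N) or (linear speed of bracket_b above 0.8 m/s and contact force between the fingers and bracket_b below 0.05 N) or (linear speed of bracket_c above 0.8 m/s and contact force between the fingers and bracket_c below 0.05 N) or (linear speed of bracket_d above 0.8 m/s and contact force between the fingers and bracket_d below 0.05 N)).
It fails at once if a bracket that already lay like the sample is shifted more than 15 mm or tipped ((distance of bracket_a from where it was at the start of the episode above 0.015 m or angle between bracket_a's own z axis and vertical above 0.3 rad) or (distance of bracket_c from where it was at the start of the episode above 0.015 m or angle between bracket_c's own z axis and vertical above 0.3 rad)).
It fails at once if the strap, heat sink, key cap, reel, bottle, screwdriver or bowl is shifted more than 20 mm (distance of any of strap, heatsink, keycap, solder_reel, flux, screwdriver, screw_cup from where it was at the start of the episode above 0.02 m).
It also fails if it takes over 72 s, if anything falls off the work surface, if the arm or the gripper's body presses on something with over 40 N, if the wrist force passes 120 N, or if a joint passes its speed limit or range.

## Robot

A 6-joint arm with a two-finger parallel gripper is mounted at the origin on the work surface. World frame = base frame: x ahead of the robot, y to its left, z up, the work surface at z = 0. Lengths are in mm, angles in rad, forces in N, time in s.
With the tool pointing down it reaches from about 300 to 875 mm from the base axis. Payload 6.4 kg.
Tool frame: the origin (TCP) lies at the very end of the fingers, on their centre line; the grasp point (between the pads) lies 19 mm behind it; z points along the fingers, y is the line along which they close (so a half turn about z gives the same grasp; the last joint's range is limited). The gripper opens to 88 mm and grips with 3 to 60 N. Pads are 18 mm wide; open, the fingers measure 123 mm over their backs; the gripper's body (75 mm by 187 mm) begins 45 mm behind the grasp point.
Start: joints at [-1.555, 0.181, 1.607, -0, 1.354, -0.206], TCP at [126.507, -560.925, 238.714] pointing down, gripper open.
Joint ranges: [-2.99, 2.99], [-0.89, 2.07], [0.3, 2.58], [-1.14, 4.28], [0, 2.63], [-3.12, 3.12]. Speed limits (rad/s): [2.57, 2.57, 3.01, 3.14, 3.14, 3.14].

## Interface

Orientations are given as a 3x3 rotation matrix whose columns are the frame's x, y, z axes.
In Python, from rig import get_obs, read_camera, camera_params, job_done, silhouettes gives the robot as it stands.
- The arm moves only by the tool step_arm, never from a script. Its argument "deltas" is one flat list of numbers, 7 for each row, row after row: the shift along the tool's x, y, z in units of 25 mm (1.0 is 25 mm), then the turn, a rotation vector about the tool's x, y, z in units of 6 degrees (1.0 is 6 degrees), then the opening, from 0 (shut) to 1 (fully open). A call has 1 to 20 rows; each row shifts and turns the commanded pose from where the row before left it, along the tool's axes as they then stand; what a row does not reach is not made up. A row lasts 1/12 s, in which the tool goes at most 41.7 mm and 7.16 degrees, less where a joint would pass 70% of its speed; a pose out of reach is approached as far as the arm can. A call is refused whole if a number of a shift passes 1 or a number of a turn 1, either way. A call with a gripper value outside its range is refused whole. The fingers move at their own pace and stop on an object; "grip_force" is the grip in N (left out, the last holds). Time passes only in rows, so rows that do not move let the fingers close. It gives the time, the measured TCP pose, the force, the opening and the grip force at its end, in the units of the state.
- get_obs(): the state, without advancing time (a new reading comes with each control period).
- read_camera(name): name is "side" or "top" or "wrist"; returns the picture (400x640x3 uint8, blue, green, red); there is no depth.
- camera_params(name): a dict with "vfov" (degrees; the focal length in pixels is half the picture's height over the tangent of half this angle, whatever the lens; pixels are square), "cx", "cy" (the principal point, pixels), "k1" (the pictures are not rectified: a ray, as slopes to the right and down, at radius r is drawn at 1 + k1 r^2 times it, then the intrinsics apply), "cam_to_world" (4x4, takes a point from camera to world coordinates); the wrist camera has in their place "mount" (4x4, takes a point from camera to tool coordinates, whose origin is the TCP and whose axes are the flange's). Camera axes: x right, y up, looking along -z (the intrinsics and any distortion apply to the point x, -y, -z); pixel columns grow to the right and rows downward; lengths in mm; the calibration is good to about 2 mm. A picture is of the moment at which its call begins: read the wrist's pose just before it. camera_params takes no time and is no camera call.
- job_done(): hands the job in; it is judged then, once.
Trained networks look in the newest picture that a camera, given by its name, has taken for a name from the list of things; names that differ only in an ending like _2 or _b are one class to them, and where a whole thing is asked for, a point or a joint stands for the part that bears it (a point fixed in the world has none). Each returns a list of dicts, best first, with "p" (0 to 1); they miss things now and then, are a little off and sometimes report something else, mostly with a low value. They report only what shows in the picture. A call takes as long as a camera call. They do not tell look-alikes from the thing itself.
- silhouettes(camera, target): "pixels" (400x640 bool, what is visible of it) and "pixel" ([column, row] in pixels, amid what is visible of it).
The state is a dict: "t": time; "joint_positions": joint angles; "joint_velocities": joint speeds; "effort": joint torques, N m; "ee_pos": TCP position; "ee_rot": TCP orientation; "ft_force": force on the tool from outside, world axes, zero at the start; "ft_torque": the same for the moment, N m; "finger_gap": finger opening in mm; "finger_force": force on a finger pad.
Only numpy, scipy, OpenCV 4.12 (cv2) and the standard library are available. Lean on these libraries where they do the work, as an engineer would, in place of code of your own. Each camera call takes 0.05 s, during which the arm holds its last target. There are 200 camera calls.

## Working session

There is one attempt and no reset: what is moved stays moved. The work goes in short steps, Python scripts to look and compute and a tool call to move; the robot and the scene stay as the last step left them, time stands still between calls to the robot, and variables do not carry over. Pictures are saved under pics/ and viewed, at most 10 in all, crops included, and the job is handed in when it is done.

Besides the shell and the picture viewer there is one more tool, called after ">>>" as name(argument=value, ...), one argument or row to a line, values as JSON. step_arm: Moves the arm, as the interface text tells. Its arguments: {"type":"object","properties":{"deltas":{"type":"array"},"grip_force":{"type":"number"}},"required":["deltas"]}

```bash
mkdir -p pics
cat > h.py <<'E'
import numpy as np, cv2
from rig import *
def K(p):
    f=200/np.tan(np.radians(p['vfov'])/2); return f
def ray(name,uv,obs=None):
    p=camera_params(name); f=K(p)
    M=np.array([[f,0,p['cx']],[0,f,p['cy']],[0,0,1.]])
    n=cv2.undistortPoints(np.array(uv,float).reshape(-1,1,2),M,np.array([p['k1'],0,0,0,0.])).reshape(-1,2)
    d=np.c_[n[:,0],-n[:,1],-np.ones(len(n))]
    if 'mount' in p:
        T=np.eye(4); T[:3,:3]=obs['ee_rot']; T[:3,3]=obs['ee_pos']; T=T@np.array(p['mount'])
    else: T=np.array(p['cam_to_world'])
    return T[:3,3],d@T[:3,:3].T
def toz(name,uv,z,obs=None):
    o,d=ray(name,uv,obs); return o+d*((z-o[2])/d[:,2])[:,None]
E
python3 - <<'E'
from h import *
im=read_camera('top'); cv2.imwrite('pics/top.png',im)
for n in ['bracket_a','strap','heatsink','keycap']:
    for s in silhouettes('top',n):
        m=s['pixels'].astype(np.uint8); print(n,round(s['p'],2),s['pixel'],m.sum(),toz('top',[s['pixel']],19)[0].round())
o=get_obs(); print(o['t'],o['ee_pos'],np.array(o['ee_rot']).round(3).tolist())
print(camera_params('top'))
E
```

```text
bracket_a 0.9 [322.1, 100.7] 426 [811. -15.  19.]
bracket_a 0.85 [350.9, 180.2] 450 [604. -82.  19.]
bracket_a 0.84 [248.7, 186.6] 444 [594. 175.  19.]
bracket_a 0.79 [284.9, 236.7] 392 [467.  85.  19.]
bracket_a 0.73 [252.0, 111.0] 480 [789. 165.  19.]
bracket_a 0.6 [200.4, 311.8] 494 [288. 295.  19.]
strap 0.72 [315.3, 206.8] 23836 [539.   8.  19.]
strap 0.53 [404.3, 169.0] 352 [ 629. -217.   19.]
heatsink 0.58 [246.1, 251.6] 318 [432. 182.  19.]
keycap 0.62 [245.3, 187.8] 482 [592. 183.  19.]
keycap 0.43 [318.1, 201.4] 31 [553.   1.  19.]
0.25 [ 126.48993689 -560.6643596   238.27661482] [[0.976, 0.22, -0.0], [0.22, -0.976, 0.001], [0.0, -0.001, -1.0]]
{'vfov': 50.27371337364288, 'cx': 325.9113218233775, 'cy': 205.08462927289077, 'k1': 0.031221334948789564, 'cam_to_world': array([[-2.24293333e-02,  9.95935397e-01, -8.72330819e-02,
         4.50179074e+02],
       [-9.99622381e-01, -2.37265066e-02, -1.38617616e-02,
        -3.30683163e+01],
       [-1.58751553e-02,  8.68892309e-02,  9.96091482e-01,
         1.08086887e+03],
       [ 0.00000000e+00,  0.00000000e+00,  0.00000000e+00,
         1.00000000e+00]])}
```

View pics/top.png

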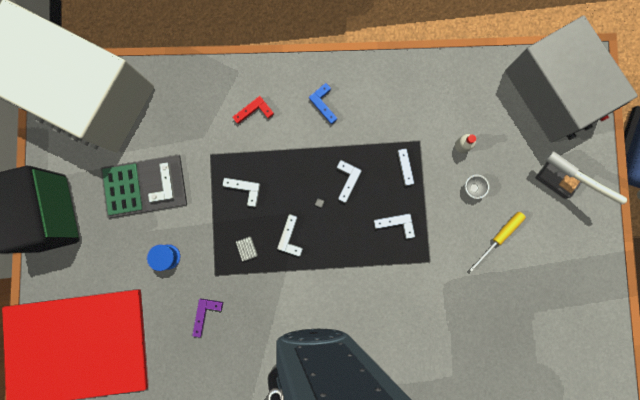

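The four aluminium brackets on the mat sit near pixels (243,190), (348,180), (290,236) and (397,223). The sample is at (161,183). The red (253,110), blue (322,103) and purple (205,316) ones are look-alikes off the mat. I'll enlarge the view to check chirality.

Run:
```python
from h import *
im=read_camera('top')
c=cv2.resize(im[135:285,140:440],None,fx=2.66,fy=2.66,interpolation=cv2.INTER_CUBIC); cv2.imwrite('pics/crop.png',c)
# outline fit: bright low saturation blobs on mat
hsv=cv2.cvtColor(im,cv2.COLOR_BGR2HSV)
m=((hsv[...,2]>120)&(hsv[...,1]<60)).astype(np.uint8)
m[:, :214]=0; m[:,425:]=0; m[:150]=0; m[265:]=0
from scipy.optimize import minimize
L=np.array([[-45,-29],[45,-29],[45,-9],[-25,-9],[-25,29],[-45,29]],float)
p=camera_params('top'); f=K(p); T=np.array(p['cam_to_world'])
def proj(P):
    q=(P-T[:3,3])@T[:3,:3]; s=np.c_[q[:,0]/-q[:,2],-q[:,1]/-q[:,2]]; s=s*(1+p['k1']*(s**2).sum(1))[:,None]
    return s*f+[p['cx'],p['cy']]
def mask(x,y,a,c):
    R=np.array([[np.cos(a),-np.sin(a)],[np.sin(a),np.cos(a)]]); P=(L*[1,c])@R.T+[x,y]
    I=np.zeros((400,640),np.uint8); return cv2.fillPoly(I,[np.round(proj(np.c_[P,np.full(6,19.)])*16).astype(np.int32)],1,shift=4)
n,lab,st,ce=cv2.connectedComponentsWithStats(m)
for i in range(1,n):
    if st[i,4]<150: continue
    b=(lab==i).astype(np.uint8)
    print(st[i],ce[i].round(1),toz('top',[ce[i]],19)[0].round(1))
    bl=cv2.GaussianBlur(b.astype(float),(0,0),.7)
    w0=toz('top',[ce[i]],19)[0][:2]
    for c in (1,-1):
        best=(9e9,)
        for a in np.arange(0,6.28,.3):
            def cost(v): return ((cv2.GaussianBlur(mask(*v[:2],v[2],c).astype(float),(0,0),.7)-bl)**2).sum()
            r0=cost([*w0,a])
            R=np.array([[np.cos(a),-np.sin(a)],[np.sin(a),np.cos(a)]]); s=w0-R@np.array([-10,-10*c])
            r=minimize(cost,[*s,a],method='Nelder-Mead',options=dict(initial_simplex=np.array([[*s,a],[s[0]+8,s[1],a],[s[0],s[1]+8,a],[*s,a+.25]]),maxiter=150))
            if r.fun<best[0]: best=(r.fun,r.x.round(3))
        print('up' if c==1 else 'MIRROR',best)
```

```text
[398 150  16  35 316] [405.7 166.8] [ 634.8 -220.7   19. ]
up (np.float64(106.8023244533455), array([ 638.323, -238.942,    3.339]))
MIRROR (np.float64(109.91146339761035), array([ 632.39 , -202.119,    3.292]))
[337 160  24  42 448] [348.  178.9] [608.  -75.4  19. ]
up (np.float64(172.24462537252882), array([624.12 , -55.502,   0.989]))
MIRROR (np.float64(3.351126571064359), array([603.125, -61.17 ,   2.656]))
[223 178  37  29 452] [244.1 188.4] [590.2 186.5  19. ]
up (np.float64(4.2970781211903155), array([582.389, 198.382,   1.399]))
MIRROR (np.float64(184.47329300852715), array([565.206, 185.567,   3.026]))
[277 214  25  42 465] [288.7 237.4] [464.7  75.9  19. ]
up (np.float64(186.11907324563504), array([451.488,  55.586,   4.211]))
MIRROR (np.float64(3.7807127741950124), array([ 4.7104e+02,  6.3098e+01, -3.5500e-01]))
[374 214  41  24 463] [397.3 223.3] [ 493.6 -194.5   19. ]
up (np.float64(5.992435121054307), array([ 482.606, -186.292,    1.734]))
MIRROR (np.float64(192.83800918259846), array([ 470.805, -204.937,    3.453]))
[236 237  21  24 320] [245.9 248.5] [439.7 182.7  19. ]
up (np.float64(241.27941507520174), array([451.273, 156.581,   4.992]))
MIRROR (np.float64(242.4746556389476), array([433.351, 209.58 ,   1.941]))
```

View pics/crop.png

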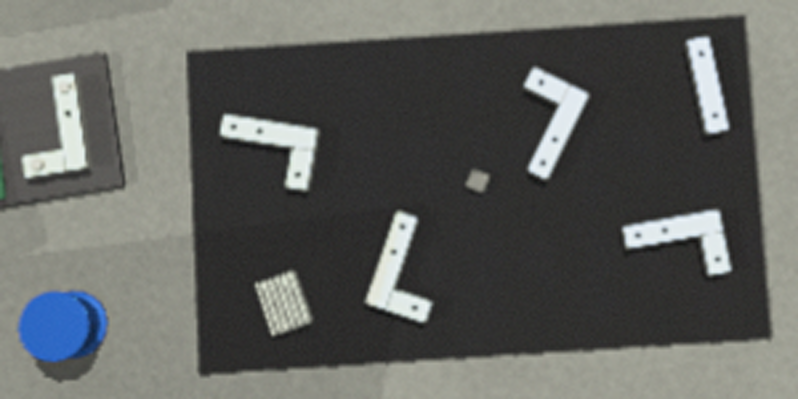

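The crop confirms the fit. The brackets at (348,180) and (290,236) are mirror images (heel at the far right and the near left), and those are the two to flip. The ones at (244,188) and (397,223) match the sample, and the bar at (405,167) is the strap.

Each flip takes two 90° turns with the fingers across the short leg, standing the bracket on its long edge in between.

```bash
cat > plan.py <<'E'
import sys
from h import *
from scipy.spatial.transform import Rotation as R
M={1:(603.1,-61.2,2.656,1),2:(471.0,63.1,-.355,-1)}   # centre, angle, tool-x sign along h
def hdir(i): a=M[i][2]; return np.array([np.sin(a),-np.cos(a),0])
def ldir(i): a=M[i][2]; return np.array([np.cos(a),np.sin(a),0])
def rot(i,phi):
    h=hdir(i); z=np.array([0,0,-1.]); x=M[i][3]*h; y=np.cross(z,x)
    return R.from_rotvec(y*M[i][3]*np.radians(phi))*R.from_matrix(np.c_[x,y,z])
def pt(i,l,h,z): return np.array([M[i][0],M[i][1],0])+l*ldir(i)+h*hdir(i)+[0,0,z]
def rows(p1,r1,g,n=None,start=None):
    """rows from the present pose (or start) to p1,r1 ; straight line, rounded with feedback"""
    o=get_obs(); p,r=(np.array(o['ee_pos']),R.from_matrix(o['ee_rot'])) if start is None else start
    p0,r0=p,r; w=(r0.inv()*r1).as_rotvec()
    n=n or int(np.ceil(max(np.linalg.norm(p1-p0)/24,np.degrees(np.linalg.norm(w))/5.9,1)))
    out=[]
    for k in range(1,n+1):
        pt_=p0+(p1-p0)*k/n; rt=r0*R.from_rotvec(w*k/n)
        d=np.round(r.inv().apply(pt_-p)/25,2); e=np.round(np.degrees((r.inv()*rt).as_rotvec())/6,2)
        out.append([*d,*e,g]); p=p+r.apply(d*25); r=r*R.from_rotvec(np.radians(e*6))
    print(n,'rows'); print(','.join('%g'%(v+0) for q in out for v in q)); return p,r
E
python3 - <<'E'
from plan import *
i=1; t=rot(i,-42); tgt=pt(i,-35,8,10.5)
print(tgt)
s=rows(tgt-t.apply([0,0,1])*180,t,.6)
s=rows(tgt-t.apply([0,0,1])*40,t,.6,start=s)
s=rows(tgt,t,.6,start=s,n=4)
E
```

```text
[637.78780795 -70.46045247  10.5       ]
35 rows
0.78,-0.52,0.11,-0.09,-0.19,-0.22,0.6,0.8,-0.51,0.09,-0.08,-0.18,-0.23,0.6,0.81,-0.48,0.06,-0.09,-0.19,-0.22,0.6,0.82,-0.47,0.05,-0.09,-0.19,-0.23,0.6,0.84,-0.45,0.03,-0.08,-0.19,-0.22,0.6,0.84,-0.43,0,-0.09,-0.18,-0.23,0.6,0.85,-0.41,-0.01,-0.08,-0.19,-0.22,0.6,0.87,-0.39,-0.03,-0.09,-0.19,-0.23,0.6,0.87,-0.37,-0.06,-0.09,-0.19,-0.22,0.6,0.88,-0.34,-0.08,-0.08,-0.18,-0.23,0.6,0.88,-0.33,-0.09,-0.09,-0.19,-0.22,0.6,0.89,-0.3,-0.12,-0.09,-0.19,-0.23,0.6,0.9,-0.28,-0.13,-0.08,-0.18,-0.22,0.6,0.89,-0.26,-0.16,-0.09,-0.19,-0.22,0.6,0.9,-0.24,-0.17,-0.09,-0.19,-0.23,0.6,0.91,-0.21,-0.2,-0.08,-0.19,-0.22,0.6,0.9,-0.19,-0.22,-0.09,-0.18,-0.23,0.6,0.9,-0.17,-0.23,-0.08,-0.19,-0.22,0.6,0.9,-0.15,-0.25,-0.09,-0.19,-0.23,0.6,0.9,-0.12,-0.28,-0.09,-0.19,-0.22,0.6,0.9,-0.09,-0.29,-0.08,-0.18,-0.23,0.6,0.89,-0.07,-0.31,-0.09,-0.19,-0.22,0.6,0.89,-0.05,-0.32,-0.09,-0.19,-0.23,0.6,0.88,-0.03,-0.35,-0.08,-0.18,-0.22,0.6,0.88,0,-0.36,-0.09,-0.19,-0.23,0.6,0.86,0.02,-0.38,-0.09,-0.19,-0.22,0.6,0.86,0.05,-0.4,-0.08,-0.19,-0.22,0.6,0.85,0.07,-0.41,-0.09,-0.18,-0.23,0.6,0.84,0.09,-0.43,-0.08,-0.19,-0.22,0.6,0.83,0.12,-0.44,-0.09,-0.19,-0.23,0.6,0.82,0.14,-0.46,-0.09,-0.19,-0.22,0.6,0.8,0.17,-0.47,-0.08,-0.18,-0.23,0.6,0.79,0.18,-0.49,-0.09,-0.19,-0.22,0.6,0.78,0.21,-0.5,-0.09,-0.19,-0.23,0.6,0.76,0.24,-0.51,-0.08,-0.19,-0.22,0.6
6 rows
0,0,0.93,0,0,0,0.6,0,0,0.94,0,0,0,0.6,0,0,0.93,0,0,0,0.6,0,0,0.93,0,0,0,0.6,0,0,0.93,0,0,0,0.6,0,0,0.94,0,0,0,0.6
4 rows
0,0,0.4,0,0,0,0.6,0,0,0.4,0,0,0,0.6,0,0,0.4,0,0,0,0.6,0,0,0.4,0,0,0,0.6
```

>>> step_arm(
  deltas=[0.91,-0.61,0.12,0,0,0,0.6,0.91,-0.61,0.12,0,0,0,0.6,0.91,-0.61,0.12,0,0,0,0.6,0.91,-0.61,0.12,0,0,0,0.6,0.91,-0.61,0.12,0,0,0,0.6,0.91,-0.61,0.12,0,0,0,0.6,0.91,-0.61,0.12,0,0,0,0.6,0.91,-0.61,0.12,0,0,0,0.6,0.91,-0.61,0.12,0,0,0,0.6,0.91,-0.61,0.12,0,0,0,0.6,0.91,-0.61,0.12,0,0,0,0.6,0.91,-0.61,0.12,0,0,0,0.6,0.91,-0.61,0.12,0,0,0,0.6,0.91,-0.61,0.12,0,0,0,0.6,0.91,-0.61,0.12,0,0,0,0.6,0.91,-0.61,0.12,0,0,0,0.6,0.91,-0.61,0.12,0,0,0,0.6,0.91,-0.61,0.12,0,0,0,0.6,0.91,-0.61,0.12,0,0,0,0.6,0.91,-0.61,0.12,0,0,0,0.6],
)

```text
t: 1.97
ee_pos: [504.1, -162.1, 178.6]
ee_rot: [[0.975, 0.22, 0.0], [0.22, -0.975, -0.0], [0.0, 0.0, -1.0]]
ft_force: [-0.1, 0.3, -0.3]
finger_gap: 53.1
finger_force: 0.0
```

>>> step_arm(
  deltas=[0.91,-0.61,0.12,0,0,0,0.6,0.91,-0.61,0.12,0,0,0,0.6,0.91,-0.61,0.12,0,0,0,0.6,0.91,-0.61,0.12,0,0,0,0.6,0.91,-0.61,0.12,0,0,0,0.6,0,0,0,0,0,-1,0.6,0,0,0,0,0,-1,0.6,0,0,0,0,0,-1,0.6,0,0,0,0,0,-1,0.6,0,0,0,0,0,-1,0.6,0,0,0,0,0,-1,0.6,0,0,0,0,0,-1,0.6,0,0,0,0,0,-1,0.6,0,0,0,0,0,-0.25,0.6,0,0,0,0,-1,0,0.6,0,0,0,0,-1,0,0.6,0,0,0,0,-1,0,0.6,0,0,0,0,-1,0,0.6,0,0,0,0,-1,0,0.6,0,0,0,0,-1,0,0.6],
)

```text
t: 3.63
ee_pos: [598.1, -63.6, 164.6]
ee_rot: [[0.377, 0.885, -0.274], [0.713, -0.466, -0.524], [-0.591, 0.002, -0.806]]
ft_force: [0.5, 0.0, -0.3]
finger_gap: 52.9
finger_force: 0.0
```

Run:
```python
from plan import *
o=get_obs(); print(o['t'],np.round(o['ee_pos'],1),np.round(o['joint_positions'],2),np.round(o['ft_force'],1))
i=1; t=rot(i,-42); tgt=pt(i,-35,8,10.5)
s=rows(tgt-t.apply([0,0,1])*60,t,.6)
s=rows(tgt,t,.6,start=s,n=5)
cv2.imwrite('pics/x.png',read_camera('wrist'))
```

```text
3.6333 [598.1 -63.6 164.6] [-0.03  0.56  1.39 -0.56  1.52  0.58] [ 0.5  0.  -0.3]
6 rows
0.71,0.25,0.38,0,-0.16,0,0.6,0.73,0.26,0.37,0.01,-0.16,0,0.6,0.72,0.25,0.36,0,-0.16,0,0.6,0.74,0.26,0.35,0.01,-0.16,-0.01,0.6,0.73,0.25,0.33,0,-0.16,0,0.6,0.75,0.26,0.32,0,-0.16,0,0.6
5 rows
0,0,0.48,0,0,0,0.6,0,0,0.48,0,0,0,0.6,0,0,0.48,0,0,0,0.6,0,0,0.48,0,0,0,0.6,0,0,0.48,0,0,0,0.6
```

>>> step_arm(
  deltas=[0.73,0.25,0.37,0,-0.2,0,0.6,0.73,0.25,0.37,0,-0.2,0,0.6,0.73,0.26,0.35,0,-0.2,0,0.6,0.73,0.26,0.34,0,-0.2,0,0.6,0.73,0.26,0.33,0,-0.16,0,0.6,0.73,0.26,0.33,0,0,0,0.6,0,0,0,0,0,0,0.6,0,0,0,0,0,0,0.6],
)

```text
t: 4.35
ee_pos: [655.0, -35.7, 52.8]
ee_rot: [[0.346, 0.885, -0.313], [0.661, -0.466, -0.588], [-0.666, -0.003, -0.746]]
ft_force: [0.4, -0.4, -0.2]
finger_gap: 53.0
finger_force: 0.0
```

Run:
```python
from plan import *
o=get_obs(); print(o['t'],np.round(o['ee_pos'],1),np.round(o['joint_positions'],2),np.round(o['ft_force'],1))
i=1; t=rot(i,-42); tgt=pt(i,-35,8,10.5)
s=rows(tgt,t,.6,n=5)
im=read_camera('wrist'); print(camera_params('wrist'))
# project model outline (top face) into wrist view
p=camera_params('wrist'); f=K(p); T=np.eye(4);T[:3,:3]=o['ee_rot'];T[:3,3]=o['ee_pos'];T=T@np.array(p['mount'])
P=np.array([pt(i,l,h,19) for l,h in [(-45,-29),(45,-29),(45,-9),(-25,-9),(-25,29),(-45,29)]])
q=(P-T[:3,3])@T[:3,:3]; u=np.c_[q[:,0]/-q[:,2],q[:,1]/q[:,2]]; u=u*(1+p['k1']*(u**2).sum(1))[:,None]*f+[p['cx'],p['cy']]
cv2.polylines(im,[np.int32(u)],True,(0,0,255),1); cv2.imwrite('pics/w1.png',im)
```

```text
4.35 [655.  -35.7  52.8] [ 0.04  0.88  1.16 -0.61  1.53  0.69] [ 0.4 -0.4 -0.2]
5 rows
-0.01,0.01,0.46,0,-0.01,0,0.6,0,0.01,0.46,-0.01,0,0.01,0.6,-0.01,0.01,0.46,0,-0.01,0,0.6,0,0.01,0.45,0,-0.01,0.01,0.6,-0.01,0,0.46,-0.01,-0.01,0,0.6
{'vfov': 62.709449170281744, 'cx': 320.1812682328626, 'cy': 198.73930241413603, 'k1': -0.04226151425567556, 'mount': array([[ 4.57819766e-04,  9.55002052e-01,  2.96598839e-01,
         7.71119497e+01],
       [ 9.99999533e-01, -6.89627329e-04,  6.76927673e-04,
        -2.15407625e-02],
       [ 8.51009982e-04,  2.96598391e-01, -9.55001922e-01,
        -1.47267215e+02],
       [ 0.00000000e+00,  0.00000000e+00,  0.00000000e+00,
         1.00000000e+00]])}
```

View pics/w1.png

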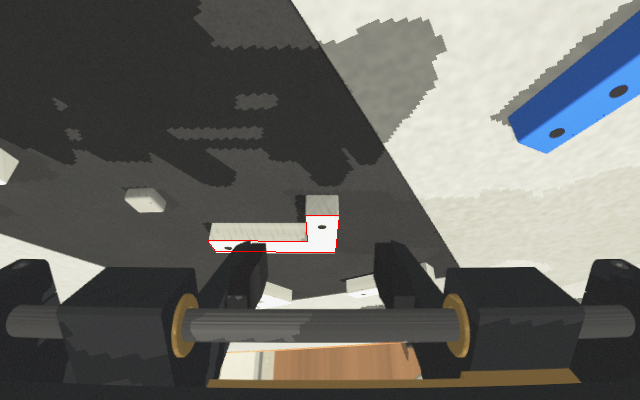

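The wrist view shows the model outline (red) sitting on the bracket's top face around (275,235), with the short leg's hole at (322,227) between the open fingers. The pose is good, so I'll grasp.

>>> step_arm(
  deltas=[0,0,0.46,0,0,0,0.6,0,0,0.46,0,0,0,0.6,0,0.02,0.46,0,0,0,0.6,0,0.02,0.46,0,0,0,0.6,0,0,0.46,0,0,0,0.6,0,0,0,0,0,0,0.6,0,0,0,0,0,0,0.1,0,0,0,0,0,0,0.1,0,0,0,0,0,0,0.1,0,0,0,0,0,0,0.1,0,0,0,0,0,0,0.1,0,0,0,0,0,0,0.1,0,0,0,0,0,0,0.1],
  grip_force=40,
)

```text
t: 5.48
ee_pos: [639.1, -69.6, 11.5]
ee_rot: [[0.348, 0.885, -0.31], [0.66, -0.466, -0.589], [-0.666, 0.0, -0.746]]
ft_force: [-0.2, 1.1, 1.1]
finger_gap: 19.7
finger_force: 40.0
```

Run:
```python
from plan import *
o=get_obs(); print(o['t'],np.round(o['ee_pos'],1),np.round(o['joint_positions'],2),np.round(o['ft_force'],1),o['finger_force'])
i=1; t=rot(i,-42)
rows(np.array(o['ee_pos'])+[0,0,80],t,.1,n=5)
```

```text
5.4833 [639.1 -69.6  11.5] [-0.01  0.9   1.23 -0.64  1.44  0.71] [-0.2  1.1  1.1] 39.983860294742044
5 rows
-0.43,0,-0.48,0,-0.01,0,0.1,-0.42,0,-0.47,0,-0.01,0,0.1,-0.43,0,-0.48,0,-0.01,0,0.1,-0.43,0,-0.48,0.01,0,0,0.1,-0.43,0,-0.47,0,-0.01,0,0.1
```

>>> step_arm(
  deltas=[-0.43,0,-0.48,0,0,0,0.1,-0.43,0,-0.48,0,0,0,0.1,-0.43,0,-0.48,0,0,0,0.1,-0.43,0,-0.48,0,0,0,0.1,-0.43,0,-0.48,0,0,0,0.1,0,0,0,0,1,0,0.1,0,0,0,0,1,0,0.1,0,0,0,0,1,0,0.1,0,0,0,0,1,0,0.1,0,0,0,0,1,0,0.1,0,0,0,0,1,0,0.1,0,0,0,0,1,0,0.1,0,0,0,0,1,0,0.1,0,0,0,0,1,0,0.1,0,0,0,0,1,0,0.1,0,0,0,0,1,0,0.1,0,0,0,0,1,0,0.1,0,0,0,0,1,0,0.1,0,0,0,0,1,0,0.1,0,0,0,0,1,0,0.1],
)

```text
t: 7.15
ee_pos: [639.7, -71.3, 94.6]
ee_rot: [[0.305, 0.885, 0.352], [0.589, -0.466, 0.661], [0.749, 0.006, -0.663]]
ft_force: [0.1, 0.5, -2.1]
finger_gap: 19.4
finger_force: 40.0
```

>>> step_arm(
  deltas=[0,0,0,0,0,0,0.1,0,0,0,0,0,0,0.1],
)

```text
t: 7.32
ee_pos: [638.4, -71.2, 91.7]
ee_rot: [[0.313, 0.884, 0.347], [0.59, -0.467, 0.658], [0.744, -0.001, -0.668]]
ft_force: [0.9, 0.4, -0.3]
finger_gap: 19.6
finger_force: 40.0
```

Run:
```python
from plan import *
o=get_obs(); print(o['t'],np.round(o['ee_pos'],1),np.round(o['joint_positions'],2),np.round(o['ft_force'],1),o['finger_gap'])
i=1; t=rot(i,48)
rows(np.array([639.1,-69.6,43.5]),t,.1,n=4)
cv2.imwrite('pics/s1.png',cv2.resize(read_camera('side'),(640,400)))
```

```text
7.3167 [638.4 -71.2  91.7] [-0.68  0.56  1.67  0.87  1.27 -0.63] [ 0.9  0.4 -0.3] 19.627691629820863
4 rows
-0.35,0,0.34,0,0,0,0.1,-0.34,0,0.33,0,-0.01,-0.01,0.1,-0.35,0,0.34,0,0,0,0.1,-0.35,0,0.33,0,0,0,0.1
```

View pics/s1.png

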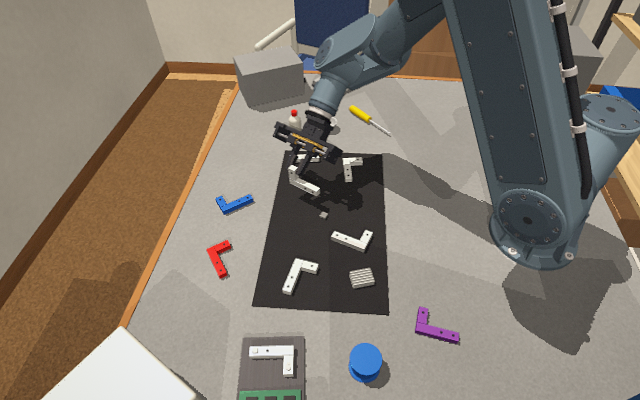

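The bracket is held upright: short leg in the fingers at (298,182), long leg below running to (318,190). I'll lower it until it touches.

>>> step_arm(
  deltas=[-0.35,0,0.33,0,0,0,0.1,-0.35,0,0.33,0,0,0,0.1,-0.35,0,0.33,0,0,0,0.1,-0.35,0,0.33,0,0,0,0.1,-0.03,0,0.027,0,0,0,0.1,0,0,0,0,0,0,0.1],
)

```text
t: 7.87
ee_pos: [639.4, -68.0, 41.8]
ee_rot: [[0.311, 0.885, 0.347], [0.588, -0.466, 0.661], [0.747, -0.001, -0.665]]
ft_force: [0.1, 1.3, 0.5]
finger_gap: 19.0
finger_force: 40.0
```

>>> step_arm(
  deltas=[-0.03,0,0.027,0,0,0,0.1,0,0,0,0,0,0,0.1],
)

```text
t: 8.03
ee_pos: [639.4, -68.1, 41.7]
ee_rot: [[0.31, 0.885, 0.347], [0.588, -0.465, 0.661], [0.747, -0.001, -0.665]]
ft_force: [-2.0, 0.5, 4.6]
finger_gap: 19.5
finger_force: 40.0
```

>>> step_arm(
  deltas=[0,0,0,0,0,0,0.35,0,0,0,0,0,0,0.6,0,0,0,0,0,0,0.6,0,0,0,0,0,0,0.6,0,0,-0.3,0,0,0,0.6,0,0,-0.9,0,0,0,0.6,0,0,-1,0,0,0,0.6,0,0,-1,0,0,0,0.6],
)

```text
t: 8.7
ee_pos: [610.9, -122.1, 95.6]
ee_rot: [[0.311, 0.885, 0.347], [0.589, -0.466, 0.66], [0.746, -0.001, -0.666]]
ft_force: [0.9, 0.1, 0.2]
finger_gap: 53.5
finger_force: 0.0
```

Run:
```python
from plan import *
o=get_obs(); print(o['t'],np.round(o['ee_pos'],1),np.round(o['joint_positions'],2),np.round(o['ft_force'],1),o['finger_gap'])
im=read_camera('wrist'); sd=read_camera('side')
cv2.imwrite('pics/s2.png',np.hstack([cv2.resize(sd[120:240,240:400],(400,300),interpolation=2),cv2.resize(im,(400,250))[:,:] if 0 else cv2.resize(im,(400,300))]))
```

```text
8.7 [ 610.9 -122.1   95.6] [-0.78  0.56  1.67  0.83  1.33 -0.67] [0.9 0.1 0.2] 53.49114857732987
```

View pics/s2.png

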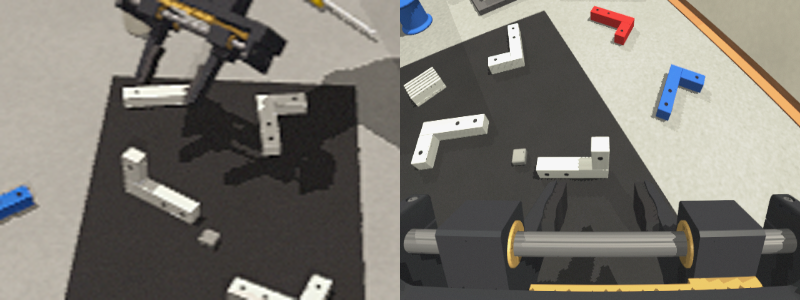

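The bracket stands upright in both the side and wrist views (short leg top at (600,145) in the wrist half). I'll go over to its far side.

>>> step_arm(
  deltas=[0,0,0,0,-1,0,0.6,0,0,0,0,-1,0,0.6,0,0,0,0,-1,0,0.6,0,0,0,0,-1,0,0.6,0,0,0,0,-1,0,0.6,0,0,0,0,-1,0,0.6,0,0,0,0,-1,0,0.6,0,0,0,0,-1,0,0.6,0,0,0,0,-1,0,0.6,0,0,0,0,-1,0,0.6,0,0,0,0,-1,0,0.6,0,0,0,0,-1,0,0.6,0,0,0,0,-1,0,0.6,0,0,0,0,-1,0,0.6,0,0,0,0,-1,0,0.6,0,0,0,0,-1,0,0.6,0,0,0,0,0,0,0.6],
)

```text
t: 10.22
ee_pos: [609.9, -118.7, 90.2]
ee_rot: [[0.304, 0.886, -0.349], [0.595, -0.463, -0.657], [-0.744, -0.008, -0.668]]
ft_force: [0.3, 0.8, -1.4]
finger_gap: 52.7
finger_force: 0.0
```

>>> step_arm(
  deltas=[0.79,0,-0.78,0,0,0,0.6,0.79,0,-0.78,0,0,0,0.6,0.79,0,-0.78,0,0,0,0.6,0.79,0,-0.78,0,0,0,0.6,0,0,0,0,0,0,0.6,0,0,0,0,0,0,0.6],
)

```text
t: 10.72
ee_pos: [663.7, -22.6, 88.7]
ee_rot: [[0.313, 0.886, -0.343], [0.597, -0.464, -0.654], [-0.739, -0.0, -0.674]]
ft_force: [-1.0, -0.5, -0.5]
finger_gap: 52.8
finger_force: 0.0
```

Run:
```python
from plan import *
o=get_obs(); print(o['t'],np.round(o['ee_pos'],1),np.round(o['joint_positions'],2),np.round(o['ft_force'],1),o['finger_gap'])
rows(np.array([640,-67,41.7]),rot(1,-48),.6,n=6)
```

```text
10.7167 [663.7 -22.6  88.7] [ 0.08  0.91  1.07 -0.68  1.66  0.68] [-1.  -0.5 -0.5] 52.771505355743386
6 rows
0.01,0,0.46,0,-0.01,0,0.6,0,0,0.46,0.01,-0.01,0.01,0.6,0.01,-0.01,0.46,0,-0.01,0,0.6,0,0,0.46,0,-0.01,0,0.6,0.01,0,0.46,0,-0.01,0.01,0.6,0.01,0,0.45,0.01,-0.02,0,0.6
```

>>> step_arm(
  deltas=[0,0,0.46,0,-0.05,0,0.6,0,0,0.46,0,0,0,0.6,0,0,0.46,0,0,0,0.6,0,0,0.46,0,0,0,0.6,0,0,0.46,0,0,0,0.6,0,0,0.46,0,0,0,0.6,0,0,0,0,0,0,0.6,0,0,0,0,0,0,0.1,0,0,0,0,0,0,0.1,0,0,0,0,0,0,0.1,0,0,0,0,0,0,0.1,0,0,0,0,0,0,0.1,0,0,0,0,0,0,0.1,0,0,0,0,0,0,0.1],
)

```text
t: 11.88
ee_pos: [639.8, -68.6, 43.3]
ee_rot: [[0.312, 0.885, -0.346], [0.591, -0.466, -0.658], [-0.744, 0.001, -0.669]]
ft_force: [0.4, 1.5, 1.3]
finger_gap: 19.5
finger_force: 40.0
```

Run:
```python
from plan import *
o=get_obs(); print(o['t'],np.round(o['ee_pos'],1),np.round(o['joint_positions'],2),np.round(o['ft_force'],1),o['finger_gap'])
r=R.from_matrix(o['ee_rot']); print((r.inv().apply([0,0,50])/25).round(2))
print('up after +90 turn', ((r*R.from_euler('y',90,degrees=True)).inv().apply([0,0,-50])/25).round(2))
```

```text
11.8833 [639.8 -68.6  43.3] [ 0.02  0.91  1.18 -0.71  1.55  0.71] [0.4 1.5 1.3] 19.54720772390748
[-1.49  0.   -1.34]
up after +90 turn [-1.34 -0.    1.49]
```

>>> step_arm(
  deltas=[-0.5,0,-0.45,0,0,0,0.1,-0.5,0,-0.45,0,0,0,0.1,-0.5,0,-0.45,0,0,0,0.1,0,0,0,0,1,0,0.1,0,0,0,0,1,0,0.1,0,0,0,0,1,0,0.1,0,0,0,0,1,0,0.1,0,0,0,0,1,0,0.1,0,0,0,0,1,0,0.1,0,0,0,0,1,0,0.1,0,0,0,0,1,0,0.1,0,0,0,0,1,0,0.1,0,0,0,0,1,0,0.1,0,0,0,0,1,0,0.1,0,0,0,0,1,0,0.1,0,0,0,0,1,0,0.1,0,0,0,0,1,0,0.1,0,0,0,0,1,0,0.1,0,0,0,0,0,0,0.1,0,0,0,0,0,0,0.1],
)

```text
t: 13.55
ee_pos: [639.1, -70.4, 93.7]
ee_rot: [[0.349, 0.884, 0.311], [0.659, -0.467, 0.589], [0.666, 0.0, -0.746]]
ft_force: [0.2, -0.9, -1.3]
finger_gap: 19.3
finger_force: 40.0
```

Run:
```python
from plan import *
o=get_obs(); print(o['t'],np.round(o['ee_pos'],1),np.round(o['joint_positions'],2),np.round(o['ft_force'],1),o['finger_gap'])
p=np.array(o['ee_pos']); p[:2]=639.8,-68.6; p[2]=13
rows(p,rot(1,42),.1,n=5)
```

```text
13.55 [639.1 -70.4  93.7] [-0.64  0.52  1.67  0.78  1.21 -0.53] [ 0.2 -0.9 -1.3] 19.33435970690095
5 rows
-0.42,0,0.49,0,0.01,0,0.1,-0.42,0,0.49,0,0.01,0,0.1,-0.42,-0.01,0.49,0,0,0,0.1,-0.42,0,0.5,0,0.01,0,0.1,-0.42,0,0.49,0.01,0.01,0,0.1
```

>>> step_arm(
  deltas=[-0.42,0,0.49,0,0,0,0.1,-0.42,0,0.49,0,0,0,0.1,-0.42,0,0.49,0,0,0,0.1,-0.42,0,0.49,0,0,0,0.1,-0.42,0,0.49,0,0,0,0.1,-0.03,0,0.03,0,0,0,0.1,0,0,0,0,0,0,0.1],
)

```text
t: 14.13
ee_pos: [640.8, -66.4, 12.4]
ee_rot: [[0.345, 0.886, 0.31], [0.66, -0.464, 0.591], [0.667, 0.001, -0.745]]
ft_force: [-0.2, 0.9, -0.3]
finger_gap: 19.6
finger_force: 40.0
```

>>> step_arm(
  deltas=[-0.03,0,0.03,0,0,0,0.1,0,0,0,0,0,0,0.1],
)

```text
t: 14.3
ee_pos: [641.1, -67.4, 12.0]
ee_rot: [[0.345, 0.885, 0.312], [0.66, -0.465, 0.59], [0.668, 0.002, -0.745]]
ft_force: [-0.1, 0.1, -1.7]
finger_gap: 19.7
finger_force: 40.0
```

>>> step_arm(
  deltas=[-0.03,0,0.03,0,0,0,0.1,0,0,0,0,0,0,0.1],
)

```text
t: 14.47
ee_pos: [640.7, -67.6, 10.3]
ee_rot: [[0.346, 0.885, 0.312], [0.659, -0.466, 0.591], [0.668, 0.001, -0.744]]
ft_force: [0.5, 0.1, 1.5]
finger_gap: 19.5
finger_force: 40.0
```

>>> step_arm(
  deltas=[-0.02,0,0.02,0,0,0,0.1,0,0,0,0,0,0,0.1],
)

```text
t: 14.63
ee_pos: [640.7, -67.6, 10.3]
ee_rot: [[0.346, 0.885, 0.312], [0.658, -0.466, 0.592], [0.669, 0.001, -0.743]]
ft_force: [-2.8, -0.4, 6.8]
finger_gap: 19.6
finger_force: 40.0
```

>>> step_arm(
  deltas=[0,0,0,0,0,0,0.35,0,0,0,0,0,0,0.6,0,0,0,0,0,0,0.6,0,0,0,0,0,0,0.6,0,0,-0.3,0,0,0,0.6,0,0,-0.9,0,0,0,0.6,0,0,-1,0,0,0,0.6,0,0,-1,0,0,0,0.6,0,0,-1,0,0,0,0.6,0,0,0,0,0,0,0.6],
)

```text
t: 15.47
ee_pos: [608.4, -133.7, 90.3]
ee_rot: [[0.346, 0.883, 0.316], [0.66, -0.469, 0.587], [0.667, 0.006, -0.745]]
ft_force: [0.6, -0.8, 0.7]
finger_gap: 52.7
finger_force: 0.0
```

Run:
```python
from plan import *
o=get_obs(); print(o['t'],np.round(o['ee_pos'],1),np.round(o['joint_positions'],2),np.round(o['ft_force'],1),o['finger_gap'])
t=rot(2,-42); tgt=pt(2,-35,8,10.5); print(tgt)
q=tgt-t.apply([0,0,1])*60; d=q-o['ee_pos']; r=R.from_matrix(o['ee_rot'])
print(q, 'tool shift',r.inv().apply(d)/25,'turn',np.degrees((r.inv()*t).as_rotvec())/6)
im=read_camera('wrist'); sd=read_camera('side')
cv2.imwrite('pics/s3.png',np.hstack([cv2.resize(sd[120:300,240:400],(400,450),interpolation=2),cv2.resize(im,(400,450))]))
```

```text
15.4667 [ 608.4 -133.7   90.3] [-0.75  0.53  1.67  0.74  1.27 -0.61] [ 0.6 -0.8  0.7] 52.678554933704014
[435.40164997  67.76449087  10.5       ]
[421.44664886  30.12001306  55.08868953] tool shift [ 0.80233789 -9.68552844  2.53004843] turn [ 0.88821003  0.03482458 -0.90744852]
```

View pics/s3.png

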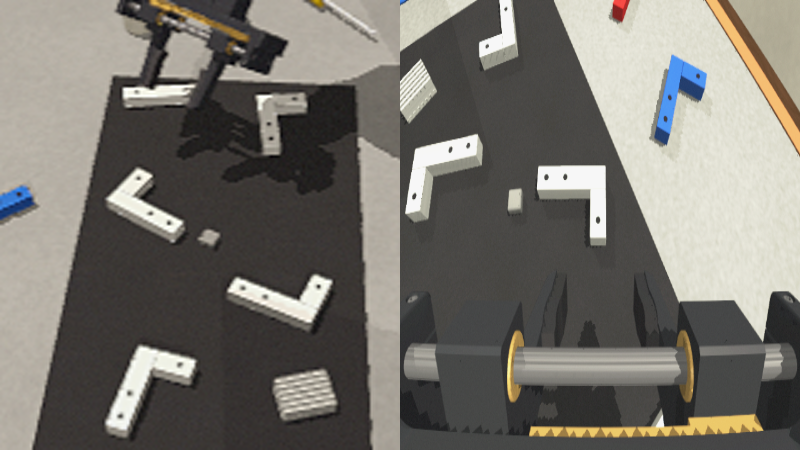

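Bracket one lies flat with heel at (605,167), long leg left and short leg down, which is now the sample's L. The keycap and the neighbouring brackets are untouched. Next is bracket two.

>>> step_arm(
  deltas=[0.08,-0.97,0.25,0,0,0,0.6,0.08,-0.97,0.25,0,0,0,0.6,0.08,-0.97,0.25,0,0,0,0.6,0.08,-0.97,0.25,0,0,0,0.6,0.08,-0.97,0.25,0,0,0,0.6,0.08,-0.97,0.25,0,0,0,0.6,0.08,-0.97,0.25,0,0,0,0.6,0.08,-0.97,0.25,0,0,0,0.6,0.08,-0.97,0.25,0,0,0,0.6,0.08,-0.97,0.25,0,0,0,0.6,0,0,0,0.45,0,-0.45,0.6,0,0,0,0.45,0,-0.45,0.6,0,0,0,0,0,0,0.6,0,0,0,0,0,0,0.6],
)

```text
t: 16.73
ee_pos: [419.2, 34.4, 53.1]
ee_rot: [[0.262, 0.939, 0.225], [0.696, -0.345, 0.63], [0.669, -0.008, -0.743]]
ft_force: [-0.2, 0.7, -0.0]
finger_gap: 52.7
finger_force: 0.0
```

Run:
```python
from plan import *
o=get_obs(); print(o['t'],np.round(o['ee_pos'],1),np.round(o['joint_positions'],2),np.round(o['ft_force'],1))
i=2; t=rot(i,-42); tgt=pt(i,-35,8,10.5)
s=rows(tgt,t,.6,n=5)
im=read_camera('wrist')
p=camera_params('wrist'); f=K(p); T=np.eye(4);T[:3,:3]=o['ee_rot'];T[:3,3]=o['ee_pos'];T=T@np.array(p['mount'])
P=np.array([pt(i,l,h,19) for l,h in [(-45,-29),(45,-29),(45,-9),(-25,-9),(-25,29),(-45,29)]])
q=(P-T[:3,3])@T[:3,:3]; u=np.c_[q[:,0]/-q[:,2],q[:,1]/q[:,2]]; u=u*(1+p['k1']*(u**2).sum(1))[:,None]*f+[p['cx'],p['cy']]
cv2.polylines(im,[np.int32(u)],True,(0,0,255),1); cv2.imwrite('pics/w2.png',im)
```

```text
16.7333 [419.2  34.4  53.1] [-0.74  0.25  2.21  0.74  1.15 -0.87] [-0.2  0.7 -0. ]
5 rows
-0.01,0.03,0.45,-0.02,0,-0.01,0.6,-0.01,0.03,0.45,-0.01,0,0,0.6,-0.01,0.03,0.45,-0.02,0,-0.01,0.6,0,0.03,0.45,-0.01,0,-0.01,0.6,-0.01,0.03,0.45,-0.02,0,0,0.6
```

View pics/w2.png

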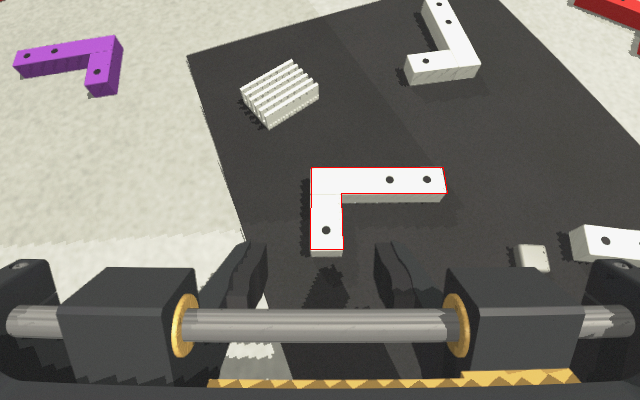

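The red outline sits right on bracket two (heel (312,170), short leg down to (326,250)). It is still the mirror image, and the short leg is centred between the fingers. Grasping it now.

>>> step_arm(
  deltas=[0,0.03,0.45,-0.02,0,0,0.6,0,0.03,0.45,-0.02,0,0,0.6,0,0.03,0.45,-0.02,0,0,0.6,0,0.03,0.45,-0.02,0,0,0.6,0,0.03,0.45,0,0,0,0.6,0,0,0,0,0,0,0.6,0,0,0,0,0,0,0.1,0,0,0,0,0,0,0.1,0,0,0,0,0,0,0.1,0,0,0,0,0,0,0.1,0,0,0,0,0,0,0.1,0,0,0,0,0,0,0.1,0,0,0,0,0,0,0.1],
)

```text
t: 17.87
ee_pos: [436.0, 67.4, 12.2]
ee_rot: [[0.261, 0.937, 0.234], [0.696, -0.35, 0.626], [0.669, -0.0, -0.744]]
ft_force: [-1.8, -2.5, 3.8]
finger_gap: 19.3
finger_force: 39.9
```

Run:
```python
from plan import *
o=get_obs(); r=R.from_matrix(o['ee_rot'])
print((r.inv().apply([0,0,80])/25).round(2), 'local', (np.array(o['ee_pos'])-pt(2,0,0,11))@np.c_[ldir(2),hdir(2),[0,0,1]])
```

```text
[ 2.14 -0.   -2.38] local [-34.27516501   8.16736883   1.20129542]
```

>>> step_arm(
  deltas=[0.43,0,-0.48,0,0,0,0.1,0.43,0,-0.48,0,0,0,0.1,0.43,0,-0.48,0,0,0,0.1,0.43,0,-0.48,0,0,0,0.1,0.43,0,-0.48,0,0,0,0.1,0,0,0,0,-1,0,0.1,0,0,0,0,-1,0,0.1,0,0,0,0,-1,0,0.1,0,0,0,0,-1,0,0.1,0,0,0,0,-1,0,0.1,0,0,0,0,-1,0,0.1,0,0,0,0,-1,0,0.1,0,0,0,0,-1,0,0.1,0,0,0,0,-1,0,0.1,0,0,0,0,-1,0,0.1,0,0,0,0,-1,0,0.1,0,0,0,0,-1,0,0.1,0,0,0,0,-1,0,0.1,0,0,0,0,-1,0,0.1,0,0,0,0,-1,0,0.1],
)

```text
t: 19.53
ee_pos: [436.2, 68.1, 92.7]
ee_rot: [[0.233, 0.937, -0.26], [0.623, -0.349, -0.699], [-0.746, 0.0, -0.666]]
ft_force: [0.6, 0.0, -1.5]
finger_gap: 19.3
finger_force: 39.9
```

>>> step_arm(
  deltas=[0,0,0,0,0,0,0.1,0,0,0,0,0,0,0.1],
)

```text
t: 19.7
ee_pos: [435.0, 68.1, 90.7]
ee_rot: [[0.23, 0.937, -0.262], [0.628, -0.349, -0.696], [-0.743, -0.004, -0.669]]
ft_force: [-0.0, -0.2, -1.6]
finger_gap: 19.6
finger_force: 39.9
```

Run:
```python
from plan import *
o=get_obs(); print(o['t'],np.round(o['ee_pos'],1),np.round(o['joint_positions'],2),np.round(o['ft_force'],1),o['finger_gap'])
rows(np.array([436,67.4,42]),rot(2,48),.1,n=5)
```

```text
19.7 [435.   68.1  90.7] [ 0.3   0.55  1.69 -0.63  1.51  0.9 ] [-0.  -0.2 -1.6] 19.561886856585005
5 rows
0.29,0.01,0.26,-0.01,0,0,0.1,0.29,0.01,0.26,0,0,0.01,0.1,0.28,0.01,0.27,-0.01,0,0,0.1,0.29,0.01,0.26,-0.01,0,0.01,0.1,0.29,0.01,0.26,-0.01,0,0,0.1
```

>>> step_arm(
  deltas=[0.29,0,0.26,0,0,0,0.1,0.29,0,0.26,0,0,0,0.1,0.29,0,0.26,0,0,0,0.1,0.29,0,0.26,0,0,0,0.1,0.29,0,0.26,0,0,0,0.1,0,0,0,0,0,0,0.1,0,0,0,0,0,0,0.1],
)

```text
t: 20.28
ee_pos: [435.3, 67.3, 43.3]
ee_rot: [[0.233, 0.937, -0.262], [0.626, -0.35, -0.696], [-0.744, -0.002, -0.668]]
ft_force: [0.4, -0.5, -0.8]
finger_gap: 19.6
finger_force: 39.9
```

>>> step_arm(
  deltas=[0.03,0,0.03,0,0,0,0.1,0,0,0,0,0,0,0.1],
)

```text
t: 20.45
ee_pos: [436.1, 67.6, 42.9]
ee_rot: [[0.234, 0.937, -0.26], [0.627, -0.35, -0.696], [-0.743, -0.0, -0.669]]
ft_force: [0.2, -0.1, -0.8]
finger_gap: 19.1
finger_force: 39.9
```

>>> step_arm(
  deltas=[0.03,0,0.03,0,0,0,0.1,0,0,0,0,0,0,0.1],
)

```text
t: 20.62
ee_pos: [436.0, 67.6, 41.9]
ee_rot: [[0.234, 0.937, -0.26], [0.627, -0.35, -0.696], [-0.743, -0.0, -0.669]]
ft_force: [-0.5, -0.8, -1.7]
finger_gap: 19.6
finger_force: 39.9
```

>>> step_arm(
  deltas=[0.03,0,0.03,0,0,0,0.1,0,0,0,0,0,0,0.1],
)

```text
t: 20.78
ee_pos: [435.8, 67.5, 40.6]
ee_rot: [[0.234, 0.937, -0.261], [0.627, -0.35, -0.696], [-0.743, -0.001, -0.669]]
ft_force: [-0.4, -0.7, -1.8]
finger_gap: 19.4
finger_force: 39.9
```

>>> step_arm(
  deltas=[0.02,0,0.02,0,0,0,0.1,0,0,0,0,0,0,0.1],
)

```text
t: 20.95
ee_pos: [435.8, 67.4, 40.0]
ee_rot: [[0.233, 0.937, -0.261], [0.627, -0.35, -0.696], [-0.744, -0.001, -0.669]]
ft_force: [-0.7, 0.4, -0.5]
finger_gap: 19.2
finger_force: 39.9
```

>>> step_arm(
  deltas=[0.02,0,0.02,0,0,0,0.1,0,0,0,0,0,0,0.1],
)

```text
t: 21.12
ee_pos: [435.7, 67.4, 39.5]
ee_rot: [[0.234, 0.937, -0.261], [0.626, -0.35, -0.697], [-0.744, -0.001, -0.668]]
ft_force: [-1.2, 0.9, 1.9]
finger_gap: 19.2
finger_force: 39.9
```

>>> step_arm(
  deltas=[0.02,0,0.02,0,0,0,0.1,0,0,0,0,0,0,0.1,0,0,0,0,0,0,0.35,0,0,0,0,0,0,0.6,0,0,0,0,0,0,0.6,0,0,0,0,0,0,0.6,0,0,-0.3,0,0,0,0.6,0,0,-0.9,0,0,0,0.6,0,0,-1,0,0,0,0.6,0,0,-1,0,0,0,0.6,0,0,0,0,0,0,0.6],
)

```text
t: 22.03
ee_pos: [459.8, 126.2, 95.3]
ee_rot: [[0.237, 0.937, -0.255], [0.629, -0.348, -0.695], [-0.74, 0.005, -0.672]]
ft_force: [0.7, 0.2, 1.1]
finger_gap: 52.8
finger_force: 0.0
```

Run:
```python
from plan import *
o=get_obs(); print(o['t'],np.round(o['ee_pos'],1),np.round(o['joint_positions'],2),np.round(o['ft_force'],1),o['finger_gap'])
im=read_camera('wrist'); sd=read_camera('side')
cv2.imwrite('pics/s4.png',np.hstack([cv2.resize(sd[120:320,240:440],(400,400),interpolation=2),cv2.resize(im,(400,400))]))
```

```text
22.0333 [459.8 126.2  95.3] [ 0.38  0.62  1.56 -0.58  1.59  0.92] [0.7 0.2 1.1] 52.84283733661024
```

View pics/s4.png

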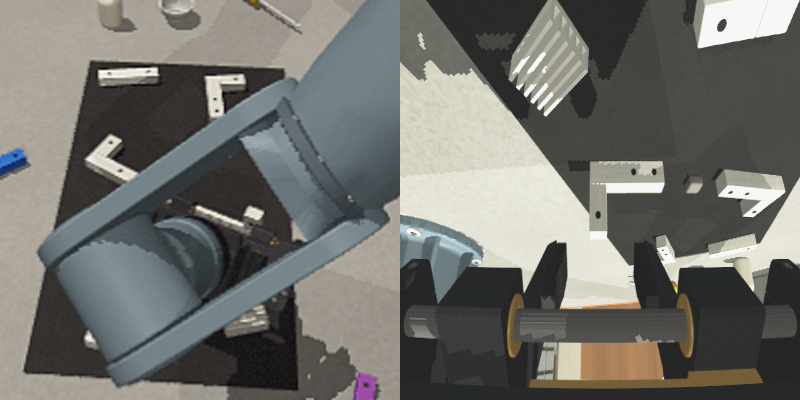

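Bracket two stands on its long edge. The wrist view, inverted here, shows the short leg at (597,205) and the long leg at (630,175). I'll go round to its other side.

>>> step_arm(
  deltas=[0,0,0,0,1,0,0.6,0,0,0,0,1,0,0.6,0,0,0,0,1,0,0.6,0,0,0,0,1,0,0.6,0,0,0,0,1,0,0.6,0,0,0,0,1,0,0.6,0,0,0,0,1,0,0.6,0,0,0,0,1,0,0.6,0,0,0,0,1,0,0.6,0,0,0,0,1,0,0.6,0,0,0,0,1,0,0.6,0,0,0,0,1,0,0.6,0,0,0,0,1,0,0.6,0,0,0,0,1,0,0.6,0,0,0,0,1,0,0.6,0,0,0,0,1,0,0.6,0,0,0,0,0,0,0.6],
)

```text
t: 23.55
ee_pos: [454.4, 122.1, 89.6]
ee_rot: [[0.242, 0.935, 0.26], [0.621, -0.355, 0.699], [0.746, -0.008, -0.666]]
ft_force: [0.3, 1.1, 0.1]
finger_gap: 52.8
finger_force: 0.0
```

>>> step_arm(
  deltas=[-0.79,0,-0.78,0,0,0,0.6,-0.79,0,-0.78,0,0,0,0.6,-0.79,0,-0.78,0,0,0,0.6,-0.79,0,-0.78,0,0,0,0.6,0,0,0,0,0,0,0.6,0,0,0,0,0,0,0.6],
)

```text
t: 24.05
ee_pos: [417.6, 18.4, 85.1]
ee_rot: [[0.239, 0.936, 0.26], [0.627, -0.353, 0.694], [0.741, -0.003, -0.671]]
ft_force: [0.6, 0.2, -0.2]
finger_gap: 53.3
finger_force: 0.0
```

Run:
```python
from plan import *
o=get_obs(); print(o['t'],np.round(o['ee_pos'],1),np.round(o['joint_positions'],2),np.round(o['ft_force'],1),o['finger_gap'])
# midplane at TCP + 1.2 h ; want TCP at midplane+0.2
rows(np.array([435.7,67.4,39.5])+1.4*hdir(2),rot(2,-48),.6,n=6)
```

```text
24.05 [417.6  18.4  85.1] [-0.84  0.23  2.2   0.76  1.28 -0.92] [ 0.6  0.2 -0.2] 53.2716520349443
6 rows
0,0,0.46,0,0,-0.01,0.6,0,0,0.45,0.01,0.01,-0.01,0.6,0.01,0,0.46,0,0,-0.01,0.6,0,0,0.45,0,0.01,-0.01,0.6,0,0,0.46,0.01,0,-0.01,0.6,0,-0.01,0.45,0,0.01,-0.01,0.6
```

>>> step_arm(
  deltas=[0,0,0.46,0,0.03,-0.04,0.6,0,0,0.46,0,0,0,0.6,0,0,0.45,0,0,0,0.6,0,0,0.46,0,0,0,0.6,0,0,0.45,0,0,0,0.6,0,0,0.45,0,0,0,0.6,0,0,0,0,0,0,0.6,0,0,0,0,0,0,0.1,0,0,0,0,0,0,0.1,0,0,0,0,0,0,0.1,0,0,0,0,0,0,0.1,0,0,0,0,0,0,0.1,0,0,0,0,0,0,0.1,0,0,0,0,0,0,0.1],
)

```text
t: 25.22
ee_pos: [435.8, 66.4, 40.2]
ee_rot: [[0.23, 0.938, 0.261], [0.626, -0.348, 0.698], [0.745, 0.003, -0.667]]
ft_force: [-0.9, -2.1, 2.3]
finger_gap: 19.2
finger_force: 40.0
```

>>> step_arm(
  deltas=[0.5,0,-0.45,0,0,0,0.1,0.5,0,-0.45,0,0,0,0.1,0.5,0,-0.45,0,0,0,0.1,0,0,0,0,0,0,0.1],
)

```text
t: 25.55
ee_pos: [436.5, 66.0, 92.3]
ee_rot: [[0.228, 0.938, 0.262], [0.628, -0.347, 0.696], [0.744, 0.006, -0.668]]
ft_force: [0.4, -1.0, -1.0]
finger_gap: 19.9
finger_force: 40.0
```

>>> step_arm(
  deltas=[0,0,0,0,-1,0,0.1,0,0,0,0,-1,0,0.1,0,0,0,0,-1,0,0.1,0,0,0,0,-1,0,0.1,0,0,0,0,-1,0,0.1,0,0,0,0,-1,0,0.1,0,0,0,0,-1,0,0.1,0,0,0,0,-1,0,0.1,0,0,0,0,-1,0,0.1,0,0,0,0,-1,0,0.1,0,0,0,0,-1,0,0.1,0,0,0,0,-1,0,0.1,0,0,0,0,-1,0,0.1,0,0,0,0,-1,0,0.1,0,0,0,0,-1,0,0.1,0,0,0,0,0,0,0.1,0,0,0,0,0,0,0.1],
)

```text
t: 26.97
ee_pos: [434.4, 67.4, 88.0]
ee_rot: [[0.256, 0.939, -0.232], [0.7, -0.345, -0.625], [-0.667, -0.002, -0.745]]
ft_force: [0.5, -0.3, -0.6]
finger_gap: 19.6
finger_force: 40.0
```

Run:
```python
from plan import *
o=get_obs(); print(o['t'],np.round(o['ee_pos'],1),np.round(o['joint_positions'],2),np.round(o['ft_force'],1),o['finger_gap'])
p=np.array(o['ee_pos']); p[2]=13.5
rows(p,rot(2,42),.1,n=5)
```

```text
26.9667 [434.4  67.4  88. ] [ 0.27  0.48  1.75 -0.58  1.42  0.86] [ 0.5 -0.3 -0.6] 19.564670425070823
5 rows
0.4,0,0.44,0,-0.01,0.01,0.1,0.4,0,0.45,0,0,0,0.1,0.39,0,0.44,0,-0.01,0.01,0.1,0.4,0,0.45,0,0,0.01,0.1,0.4,0,0.44,0,-0.01,0,0.1
```

>>> step_arm(
  deltas=[0.4,0,0.44,0,0,0,0.1,0.4,0,0.44,0,0,0,0.1,0.4,0,0.44,0,0,0,0.1,0.4,0,0.44,0,0,0,0.1,0.4,0,0.44,0,0,0,0.1,0,0,0,0,0,0,0.1,0,0,0,0,0,0,0.1],
)

```text
t: 27.55
ee_pos: [435.4, 66.5, 16.4]
ee_rot: [[0.261, 0.937, -0.231], [0.699, -0.348, -0.625], [-0.666, 0.001, -0.746]]
ft_force: [1.0, -0.5, -1.2]
finger_gap: 19.1
finger_force: 40.0
```

>>> step_arm(
  deltas=[0.02,0,0.02,0,0,0,0.1,0,0,0,0,0,0,0.1],
)

```text
t: 27.72
ee_pos: [436.6, 67.2, 16.5]
ee_rot: [[0.262, 0.938, -0.229], [0.699, -0.348, -0.625], [-0.666, 0.004, -0.746]]
ft_force: [0.3, -0.3, -0.2]
finger_gap: 19.4
finger_force: 40.0
```

>>> step_arm(
  deltas=[0.02,0,0.02,0,0,0,0.1,0,0,0,0,0,0,0.1],
)

```text
t: 27.88
ee_pos: [436.2, 67.4, 15.3]
ee_rot: [[0.261, 0.938, -0.229], [0.698, -0.347, -0.626], [-0.666, 0.003, -0.746]]
ft_force: [0.7, 0.5, -1.6]
finger_gap: 19.5
finger_force: 40.0
```

>>> step_arm(
  deltas=[0.06,0,0.06,0,0,0,0.1,0.02,0,0.02,0,0,0,0.1,0,0,0,0,0,0,0.1],
)

```text
t: 28.13
ee_pos: [435.7, 67.5, 11.7]
ee_rot: [[0.26, 0.938, -0.23], [0.698, -0.347, -0.626], [-0.667, 0.002, -0.745]]
ft_force: [0.4, -1.0, -1.2]
finger_gap: 19.8
finger_force: 40.0
```

>>> step_arm(
  deltas=[0.03,0,0.03,0,0,0,0.1,0,0,0,0,0,0,0.1],
)

```text
t: 28.3
ee_pos: [435.9, 67.6, 10.9]
ee_rot: [[0.26, 0.938, -0.23], [0.698, -0.347, -0.627], [-0.667, 0.002, -0.745]]
ft_force: [-0.0, 1.1, 1.6]
finger_gap: 19.4
finger_force: 40.0
```

>>> step_arm(
  deltas=[0.02,0,0.02,0,0,0,0.1,0,0,0,0,0,0,0.1],
)

```text
t: 28.47
ee_pos: [435.9, 67.5, 10.9]
ee_rot: [[0.26, 0.938, -0.231], [0.697, -0.348, -0.627], [-0.668, 0.002, -0.744]]
ft_force: [-2.5, 1.1, 6.2]
finger_gap: 19.6
finger_force: 40.0
```

>>> step_arm(
  deltas=[0,0,0,0,0,0,0.35,0,0,0,0,0,0,0.6,0,0,0,0,0,0,0.6,0,0,0,0,0,0,0.6,0,0,-0.3,0,0,0,0.6,0,0,-0.9,0,0,0,0.6,0,0,-1,0,0,0,0.6,0,0,-1,0,0,0,0.6,0,0,-1,0,0,0,0.6,0,0,-1,0,0,0,0.6,-0.8,0,-0.9,0,0,0,0.6,-0.8,0,-0.9,0,0,0,0.6,-0.8,0,-0.9,0,0,0,0.6,-0.8,0,-0.9,0,0,0,0.6,0,0,0,0,0,0,0.6],
)

```text
t: 29.72
ee_pos: [468.2, 150.8, 233.8]
ee_rot: [[0.266, 0.938, -0.223], [0.7, -0.347, -0.624], [-0.663, 0.01, -0.749]]
ft_force: [0.1, -1.3, 1.0]
finger_gap: 52.9
finger_force: 0.0
```

Run:
```python
from plan import *
o=get_obs(); print(o['t'],np.round(o['ee_pos'],1),np.round(o['ft_force'],1))
im=read_camera('top'); sd=read_camera('side')
cv2.imwrite('pics/f.png',np.hstack([cv2.resize(im[140:290,200:440],(480,300),interpolation=2),cv2.resize(sd[120:320,200:410],(315,300),interpolation=2)]))
```

```text
29.7167 [468.2 150.8 233.8] [ 0.1 -1.3  1. ]
```

View pics/f.png

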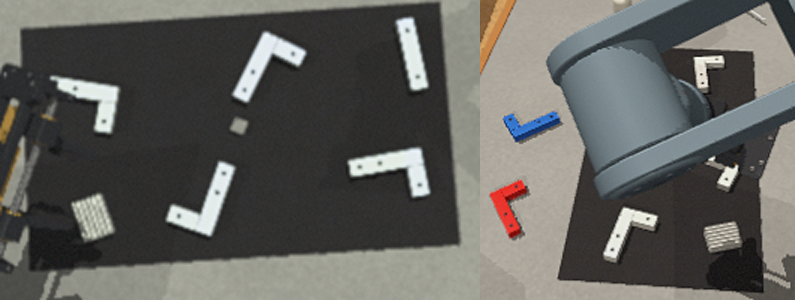

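The final view shows all four as the sample's L: heels at (268,37), (208,233), (118,90) and (420,152), each with the short leg to the left of the long leg as seen from the heel. They lie flat, the other things haven't moved, and the arm is clear.

```bash
python3 -c "from rig import *; print(job_done())"
```

```text
the job is handed in; nothing more can be done
None
```

I turned over the two mirror-image brackets, so all four now lie flat on the mat as the sample's L in the final camera view; the job is handed in, but no verdict came back.

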